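# Put a plaster mould away through the spring splash gate

## Task

Put the white plaster mould away in its wooden stall: slide it flat along the bench, short end first and without letting it tip, through the blue spring gate and on until you feel the red sprung stop at the back give a little, pressing gently enough that the stop is never driven to its end and nothing is jammed. Then let go, leaving the mould flat and square up against the stop with both gate leaves shut behind it, and the other things on the bench where they were.

Things in the scene. Friction and masses are not known exactly. Their poses are not given: they have to be found in the camera images.
- mould: White plaster mould, a block 110 long (its x) x 76 wide (y) x 34 high mm, about 0.75 kg (+-15 %), both ends alike. On its top a dark wooden grip 64 long (x) x 18 wide (y), from 34 to 74 mm above the mould's underside. Origin: centre of the underside. It starts loose on the bench before the stall's doorway, up to 50 mm off the lane's line, turned up to 0.5 rad from the stall's x.
- mould_grip (a point): Point in the middle of the wooden grip, 58 mm above the mould's underside; the fingers close on it along the mould's y (18 mm).
- stall: Fixed open-topped wooden stall on the bench, no floor of its own. Origin: on the bench in the middle of the doorway; x points into the stall. Doorway between two posts 28 mm high (x -12 to 12 mm), 84 mm wide (y -42 to 42). Flared boards 26 mm high before it (x -65 to -10) open to about 130 mm. Side boards inside 26 mm high, inner faces at y = -58 and 58 mm. Back board from x = 230 mm, 32 mm high.
- leaf_left (a joint): Angle (rad) of the blue gate leaf on the stall's +y side: 0 shut, grows to 1.6 as it swings into the stall (inwards only). Upright hinge at x = 16, y = 48 mm of the stall; leaf 46 long, 5 thick, 4 to 24 mm above the bench. Its spring gives 0.03 Nm shut, 0.06 Nm wide open. Both leaves resist the mould with up to 14 N at first, 3 N once open, and can shut when its tail is past x = 66 mm.
- leaf_right (a joint): The same for the leaf on the stall's -y side: hinge at x = 16, y = -48 mm; 0 shut, positive as it swings into the stall.
- stop: Back stop: steel bracket on the stall (origin on the bench at x = 225 mm of the stall) with a red sprung pad on a screw, 50 mm wide, 6 to 30 mm above the bench. The pad's free face lies anywhere from x = 185 to 215 mm, as the screw was set: not measured, feel for it. It gives 1 mm per 10 N, with its end at 1.8 mm; a gentle press is 5 to 12 N, over 18 N drives it to its end.
- cup: Bystander: white porcelain cup, 72 mm across, 65 mm high; origin under its centre.
- ring_mould: Bystander: plaster ring, 88 mm across, 40 mm high; origin under its centre.
- glaze_jar: Bystander: closed blue ceramic jar with cork cap, 60 mm across, 85 mm high; origin under its centre.
- spatula: Bystander: spatula lying on the bench, 190 mm long along its x; origin under its middle.
Not all that is in view belongs to the job. Leave any pink or turquoise look-alike of the mould alone.

How it is judged (in metres and radians):
On the way, in this order (a step that is already met when the one before it is completed fails the run):
1. the mould, standing low in the doorway, holds both gate leaves open by more than 0.5 rad (value of joint each of leaf_left, leaf_right above 0.5 rad and x of mould in the frame of stall between -0.05 and 0.09 m and height (world z) of mould below 0.012 m), for 0.1 s.
2. the mould is wholly inside and presses on the sprung stop with more than 3.5 N (contact force between mould and stop above 3.5 N and x of mould in the frame of stall above 0.12 m and height (world z) of mould below 0.012 m), for 0.2 s.
At the end, for the whole second after the job is handed in: the mould stands upright and flat on the bench inside the stall, turned less than 0.15 rad from its x axis, its leading end within 8 mm of the stop's red pad; both gate leaves are shut (below 0.08 rad); the mould is at rest (horizontal distance between pad_c0 and mould below 0.067 m and x of mould in the frame of stall above 0.12 m and angle between the x axis of mould and the x axis of stall, either way round below 0.15 rad and angle between mould's own z axis and vertical below 0.06 rad and height (world z) of mould below 0.006 m and value of joint each of leaf_left, leaf_right below 0.08 rad and linear speed of mould below 0.02 m/s); the robot touches nothing.
It fails at once if the sprung stop is pressed with more than 18 N (to its end) (contact force between mould and stop above 18 N).
It fails at once if the mould is jammed against the gate or boards of the stall with more than 22 N (contact force between mould and stall above 22 N).
It fails at once if the mould is tipped by more than 0.12 rad (angle between mould's own z axis and vertical above 0.12 rad).
It fails at once if the cup, the plaster ring, the jar or the spatula is moved by more than 30 mm (distance of any of cup, ring_mould, glaze_jar, spatula from where it was at the start of the episode above 0.03 m).
It also fails if it takes over 67 s, if anything falls off the work surface, if the arm or the gripper's body presses on something with over 40 N, if the wrist force passes 120 N, or if a joint passes its speed limit or range.

## Robot

A 6-joint arm with a two-finger parallel gripper is mounted at the origin on the work surface. World frame = base frame: x ahead of the robot, y to its left, z up, the work surface at z = 0. Lengths are in m, angles in degrees, forces in N, time in s.
With the tool pointing down it reaches from about 0.275 to 0.85 m from the base axis. Payload 5.2 kg.
Tool frame: the origin (TCP) lies midway between the tips of the shut fingers; the grasp point (between the pads) lies 19 mm behind it; z points along the fingers, y is the line along which they close (so a half turn about z gives the same grasp; the last joint's range is limited). The gripper opens to 85 mm and grips with 20 to 120 N. Pads are 22 mm wide; open, the fingers measure 114 mm over their backs; the gripper's body (76 mm by 85 mm) begins 54 mm behind the grasp point. The pads swing forward as they close: fully open they stand 13 mm farther back than shut.
Start: joints at [61.146, 14.817, 87.949, -0, 77.235, -11.62], TCP at [0.163, 0.525, 0.231] pointing down, gripper open.
Joint ranges: [-179.93, 179.93], [-52.35, 119.4], [10.71, 147.94], [-69.91, 249.91], [12.55, 155.21], [-178.61, 178.61]. Speed limits (degrees/s): [147.25, 147.25, 180, 180, 180, 180].

## Interface

Orientations are given as [roll, pitch, yaw] about the fixed x, y, z axes, in that order (R = Rz(yaw) Ry(pitch) Rx(roll)).
In Python, from workcell import state, read_camera, close_job gives the robot as it stands. The module is installed in compiled form; this text tells all that it offers.
- The arm moves only by the tool servo_tool, never from a script. Its argument "deltas" is one flat list of numbers, 4 for each row, row after row: the shift along the world's x, y, z in m, then the turn about the world's z in rad. In form: [tx, ty, tz, twist, tx, ty, tz, twist, ...]. A call has 1 to 12 rows; each row is the pose to reach, as a shift and turn from the pose commanded when the call began; what a row does not reach only later rows make up. A row lasts 1/10 s, in which the tool goes at most 50 mm and 8.59 degrees, less where a joint would pass 70% of its speed; a pose out of reach is approached as far as the arm can. A call with a gripper value outside its range is refused whole. "hand" is the finger opening in m, from 0 to 0.0854, set as the call begins (left out, the last holds). The fingers move at their own pace and stop on an object; "newtons" is the grip in N (left out, the last holds). Time passes only in rows, so rows that repeat a pose let the fingers close. It gives the time, the measured TCP pose, the force, the opening and the grip force at its end, in the units of the state.
- state(): the state, without advancing time (a new reading comes with each control period).
- read_camera(name): name is "scene" or "top" or "wrist"; returns a dict with "pixels" (400x640x3 uint8, red, green, blue), "camera_matrix" (3x3 intrinsics, pixels), "T" (4x4, takes a point from camera to world coordinates); the wrist camera has in their place "hand_eye" (4x4, takes a point from camera to tool coordinates, whose origin is the TCP and whose axes are the flange's). Camera axes: x right, y down, z forward; pixel columns grow to the right and rows downward; lengths in m; the calibration is good to about 2 mm. A picture is of the moment at which its call begins: read the wrist's pose just before it. There is no depth.
- close_job(): hands the job in; it is judged then, once.
The state is a dict: "time_s": time; "qpos": joint angles; "dq": joint speeds; "joint_torque": joint torques, N m; "position": TCP position; "ee_rot": TCP orientation; "ft_force": force on the tool from outside, world axes, zero at the start; "moment": the same for the moment, N m; "finger_gap": finger opening in m; "grip_force": force on a finger pad.
Only numpy, scipy, OpenCV 4.12 (cv2) and the standard library are available. Lean on these libraries where they do the work, as an engineer would, in place of code of your own. Each camera call takes 0.05 s, during which the arm holds its last target. There are 200 camera calls.

## Working session

There is one attempt and no reset: what is moved stays moved. The work goes in short steps, Python scripts to look and compute and a tool call to move; the robot and the scene stay as the last step left them, time stands still between calls to the robot, and variables do not carry over. Pictures are saved under pics/ and viewed, at most 10 in all, crops included, and the job is handed in when it is done.

Besides the shell and the picture viewer there is one more tool, called after ">>>" as a command line: name --argument value ..., lists and objects as JSON in quotes. servo_tool: Moves the arm, as the interface text tells. Its arguments: {"type":"object","properties":{"deltas":{"type":"array"},"hand":{"type":"number"},"newtons":{"type":"number"}},"required":["deltas"]}

```bash
mkdir -p pics; cat > h.py <<'E'
import numpy as np,cv2
from workcell import state,read_camera,close_job
def ray(c,uv,z):
    K=np.array(c["camera_matrix"]);T=np.array(c["T"])
    d=T[:3,:3]@np.linalg.solve(K,np.array([uv[0],uv[1],1.0]));o=T[:3,3]
    return o+d*(z-o[2])/d[2]
def proj(c,p):
    K=np.array(c["camera_matrix"]);T=np.array(c["T"])
    q=K@(T[:3,:3].T@(np.array(p)-T[:3,3]));return q[:2]/q[2]
def grab(n,f):
    c=read_camera(n);cv2.imwrite("pics/"+f,c["pixels"][:,:,::-1]);return c
E
python3 - <<'E'
from h import *
import pickle
for n in("top","scene"):
    c=grab(n,n+"0.png");pickle.dump(c,open(n+"0.pkl","wb"));print(n,np.round(c["T"],3).tolist(),np.round(c["camera_matrix"],1).tolist())
s=state();print(s)
E
```

```text
top [[0.026, -0.988, 0.153, 0.445], [-0.999, -0.032, -0.035, 0.032], [0.039, -0.151, -0.988, 0.978], [0.0, 0.0, 0.0, 1.0]] [[420.1, 0.0, 318.9], [0.0, 420.1, 200.4], [0.0, 0.0, 1.0]]
scene [[0.416, 0.672, -0.613, 1.163], [0.909, -0.314, 0.274, -0.234], [-0.008, -0.671, -0.741, 0.766], [0.0, 0.0, 0.0, 1.0]] [[392.9, 0.0, 316.0], [0.0, 392.9, 199.9], [0.0, 0.0, 1.0]]
{'time_s': 0.1, 'qpos': array([ 6.11465089e+01,  1.48578315e+01,  8.80053931e+01, -2.65788213e-03,
        7.72332575e+01, -1.16184405e+01]), 'dq': array([ 0.05160064, -0.03836476, -0.23544313,  0.04774358, -0.12319504,
       -0.03453272]), 'joint_torque': array([ 1.60501135e-03, -4.46972537e+01, -2.91245449e+01, -1.73770441e-04,
        6.35296397e-03, -9.00411010e-06]), 'position': array([0.16271084, 0.52488655, 0.23052789]), 'ee_rot': array([-1.79904973e+02, -1.68927517e-02,  1.62765525e+02]), 'ft_force': array([-0.24446824,  0.18447927, -0.20689379]), 'moment': array([-0.01477624,  0.03186179,  0.03192873]), 'grip_force': 0.0, 'finger_gap': 0.08539992284036717}
```

View pics/top0.png

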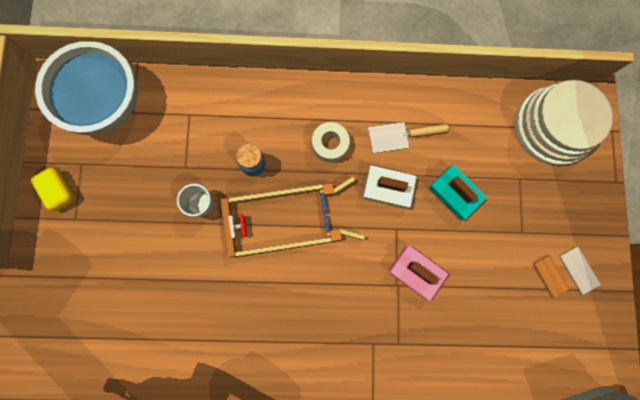

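View pics/scene0.png

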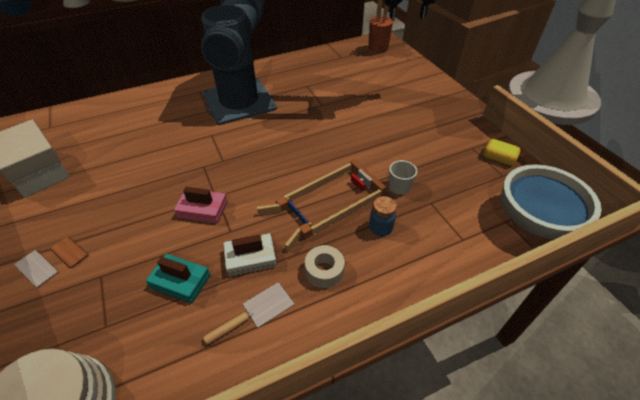

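The top view shows the white mould at about (390,187). The doorway is at (327,212), with blue leaves between posts (327,190) and (335,236), and the red pad is at (243,226). The lane runs left, towards world +y. I'll enlarge this part to measure it.

```bash
python3 - <<'E'
from h import *
import pickle
c=pickle.load(open("top0.pkl","rb"));im=c["pixels"]
cv2.imwrite("pics/crop.png",cv2.resize(im[160:265,215:425,::-1],None,fx=3.8,fy=3.8,interpolation=cv2.INTER_CUBIC))
hsv=cv2.cvtColor(im,cv2.COLOR_RGB2HSV)
roi=np.zeros(im.shape[:2],np.uint8);roi[155:215,355:425]=1
w=((hsv[...,1]<70)&(hsv[...,2]>130)&(roi>0)).astype(np.uint8)
w=cv2.morphologyEx(w,cv2.MORPH_CLOSE,np.ones((3,3)))
cn=max(cv2.findContours(w,0,2)[0],key=cv2.contourArea)
h=cv2.convexHull(cn)[:,0];P=np.array([ray(c,p,.034)[:2] for p in h])
r=cv2.minAreaRect((P*1000).astype(np.float32));print("white rect mm",r)
d=((hsv[...,2]<110)&(roi>0)).astype(np.uint8)
hull=np.zeros_like(d);cv2.fillConvexPoly(hull,h,1);d&=hull
cn=max(cv2.findContours(d,0,2)[0],key=cv2.contourArea)
P=np.array([ray(c,p,.074)[:2] for p in cn[:,0]]);print("grip rect z74",cv2.minAreaRect((P*1000).astype(np.float32)))
for nm,m in(("blue",(hsv[...,0]>100)&(hsv[...,0]<135)&(hsv[...,1]>90)),("red",((hsv[...,0]<5)|(hsv[...,0]>174))&(hsv[...,1]>170)&(hsv[...,2]>110))):
    m=m.astype(np.uint8);m[:170]=0;m[255:]=0;m[:,:225]=0;m[:,345:]=0
    ys,xs=np.nonzero(m);print(nm,len(xs),xs.min(),xs.max(),ys.min(),ys.max(),cv2.minAreaRect(np.c_[xs,ys].astype(np.float32)))
E
```

```text
white rect mm ((629.4446411132812, -163.43865966796875), (112.15032196044922, 77.21851348876953), 78.45277404785156)
grip rect z74 ((620.5568237304688, -157.67398071289062), (62.578582763671875, 17.6763973236084), 69.64080047607422)
blue 105 245 328 170 231 ((294.1272277832031, 190.47972106933594), (102.41570281982422, 27.020742416381836), 35.94211196899414)
red 86 240 245 215 235 ((242.28048706054688, 225.02439880371094), (20.42983627319336, 4.085967063903809), 83.6598129272461)
```

View pics/crop.png

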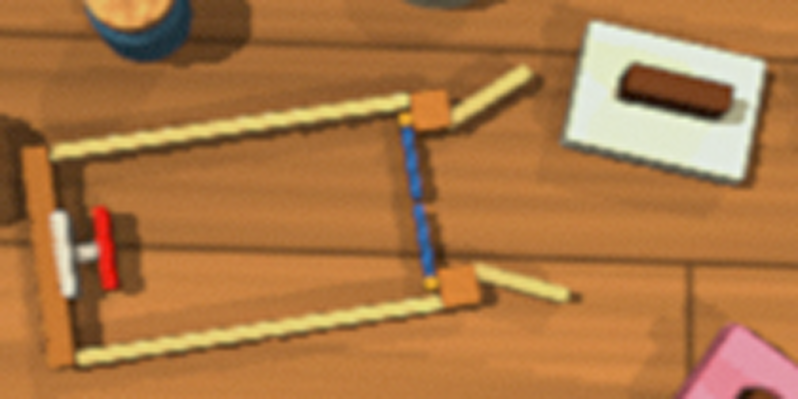

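```bash
python3 - <<'E'
from h import *
import pickle
c=pickle.load(open("top0.pkl","rb"))
R=lambda x,y,z:ray(c,(215+(x+.5)/3.8-.5,160+(y+.5)/3.8-.5),z)[:2]*1000
def pr(n,v):print(n,np.round(v,1).tolist())
a,b=R(431,110,28e-3),R(460,286,28e-3);pr("posts",[a,b,(a+b)/2]);print(np.linalg.norm(a-b))
ax=lambda d:np.degrees(np.arctan2(d[1],d[0]))
print("perp axis from posts",ax(a-b)+90-180*0)
bk=(R(47,146,32e-3)+R(75,364,32e-3))/2;pr("back inner",bk);o=(a+b)/2
print("len",np.linalg.norm(bk-o),"axis",ax(bk-o), "back edge dir",ax(R(47,146,.032)-R(75,364,.032))+90)
u,v=R(55,153,.026),R(410,99,.026);print("upper board",ax(u-v));u,v=R(80,360,.026),R(440,303,.026);print("lower board",ax(u-v))
u,v=R(407,125,.024),R(430,278,.024);print("leaves",ax(u-v)+90);pr("leafmid",(u+v)/2)
k=[R(x,y,.034) for x,y in((590,20),(765,62),(742,183),(565,142))]
pr("mould corners",k);pr("ctr",sum(k)/4);print([np.linalg.norm(k[i]-k[i-1]) for i in range(4)],ax(k[0]-k[1]),ax(k[3]-k[2]),ax(k[0]-k[3])-90)
k=[R(x,y,.074) for x,y in((630,63),(733,83))];pr("grip top edge",k);print(ax(k[0]-k[1]),np.linalg.norm(k[0]-k[1]))
pr("red",[R(97,208,.03),R(109,208,.03),R(104,290,.03),R(117,290,.03)])
for n,p,z in(("cup",(193,200),.065),("jar",(250,155),.085),("ring",(331,141),.04)):pr(n,ray(c,p,z)*1000)
E
```

```text
posts [[619.8, -22.0], [513.8, -41.7], [566.8, -31.9]]
107.79098364524918
perp axis from posts 100.53790494617502
back inner [525.6, 194.7]
len 230.26435033517325 axis 100.29449098648688 back edge dir 100.51677717409626
upper board 100.68331778743998
lower board 100.57019838819066
leaves 99.87373711254507
leafmid [564.6, -15.9]
mould corners [[677.6, -117.4], [655.1, -224.9], [580.2, -210.2], [601.8, -102.9]]
ctr [628.7, -163.8]
[np.float64(77.2163071402666), np.float64(109.7536573713797), np.float64(76.35257947080518), np.float64(109.45654665594385)] 78.1897722371875 78.63966703234682 -100.87204501360877
grip top edge [[642.9, -134.7], [633.1, -195.1]]
80.75837785850494 61.16604781923268
red [[553.7, 175.3], [553.9, 168.2], [505.3, 168.6], [505.5, 161.0]]
cup [578.0, 273.5, 65.0]
jar [677.8, 152.8, 85.0]
ring [729.6, -25.6, 40.0]
```

>>> servo_tool --deltas '[0.02,-0.03,0,-0.06,0.05,-0.07,0,-0.17,0.075,-0.11,0,-0.28,0.1,-0.147,0,-0.39,0.125,-0.184,0,-0.5,0.15,-0.221,0,-0.61,0.175,-0.258,0,-0.72,0.2,-0.295,0,-0.83,0.22,-0.325,0,-0.93,0.235,-0.348,0,-1.03,0.243,-0.36,0,-1.1,0.243,-0.36,0,-1.1]' --hand 0.06 --newtons 60

```text
time_s: 1.3
position: [0.4067, 0.1637, 0.231]
ee_rot: [-180.0, 0.0, 99.5]
ft_force: [-0.1, -0.1, 0.1]
finger_gap: 0.0598
grip_force: 0.0
```

>>> servo_tool --deltas '[0.02,-0.03,0,-0.03,0.05,-0.07,0,-0.07,0.075,-0.11,0,-0.12,0.1,-0.147,0,-0.17,0.125,-0.184,0,-0.22,0.15,-0.221,0,-0.27,0.175,-0.258,-0.02,-0.31,0.2,-0.295,-0.04,-0.35,0.215,-0.32,-0.06,-0.371,0.223,-0.329,-0.07,-0.371,0.223,-0.329,-0.07,-0.371,0.223,-0.329,-0.07,-0.371]'

```text
time_s: 2.5
position: [0.6286, -0.162, 0.1615]
ee_rot: [-179.9, -0.0, 78.6]
ft_force: [-0.2, -0.6, -0.2]
finger_gap: 0.0601
grip_force: 0.0
```

```bash
python3 - <<'E'
from h import *
s=state();print(s["time_s"],s["position"],s["ee_rot"],s["ft_force"],s["finger_gap"]);c=grab("wrist","w1.png")
E
```

```text
2.5 [ 0.62857981 -0.16197532  0.16149866] [-1.79941540e+02 -4.89775073e-02  7.85932288e+01] [-0.18868943 -0.62632495 -0.21615112] 0.060120288396091515
```

View pics/w1.png

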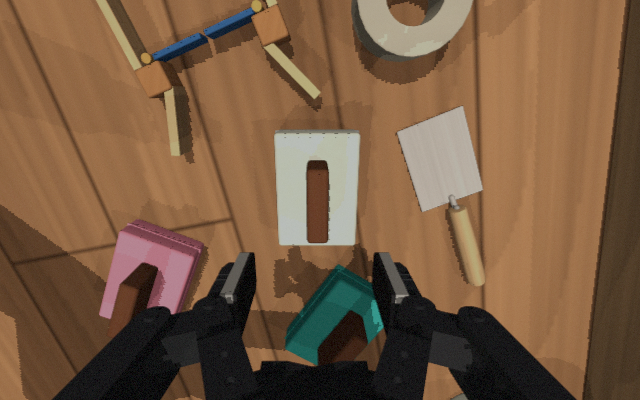

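Wrist view: mould at about (317,188), upright in the picture, with the fingers aligned either side of the grip. The posts are at (155,78) and (270,27). The teal look-alike lies just behind the mould. I'll check these in numbers.

```bash
python3 - <<'E'
from h import *
from scipy.spatial.transform import Rotation as Ro
s=state();c=read_camera("wrist")
T=np.eye(4);T[:3,:3]=Ro.from_euler("xyz",s["ee_rot"],degrees=True).as_matrix();T[:3,3]=s["position"]
c["T"]=T@np.array(c["hand_eye"]);print(np.round(c["hand_eye"],3))
R=lambda p,z:ray(c,p,z)[:2]*1000
k=[R(p,.034) for p in((276,137),(359,136),(356,244),(280,244))];print(np.round(k,1).tolist(),np.mean(k,0))
g=[R(p,.074) for p in((307,165),(328,165),(327,243),(308,243))];print("grip",np.round(g,1).tolist(),np.mean(g,0))
a,b=R((155,78),.028),R((270,27),.028);print("posts",a,b,(a+b)/2,np.degrees(np.arctan2(*(b-a)[::-1]))+90)
E
```

```text
[[-0.001 -0.945 -0.327  0.085]
 [ 1.    -0.001 -0.    -0.001]
 [ 0.    -0.327  0.945 -0.142]
 [ 0.     0.     0.     1.   ]]
[[605.5, -107.0], [676.6, -120.5], [657.9, -223.6], [584.7, -208.8]] [ 631.16610359 -164.99133108]
grip [[629.6, -128.1], [645.3, -131.3], [632.3, -196.5], [616.7, -193.3]] [ 630.9752542  -162.29873504]
posts [516.76159018 -39.90503047] [620.61484989 -22.23940332] [568.68822003 -31.07221689] 99.65371449462246
```

>>> servo_tool --deltas '[0.001,-0.001,-0.02,0,0.001,-0.001,-0.05,0,0.001,-0.001,-0.08,0,0.001,-0.001,-0.1,0,0.001,-0.001,-0.115,0,0.001,-0.001,-0.121,0,0.001,-0.001,-0.121,0,0.001,-0.001,-0.121,0]'

```text
time_s: 3.4
position: [0.6308, -0.1648, 0.0417]
ee_rot: [179.9, 0.0, 78.5]
ft_force: [1.1, 0.2, 0.4]
finger_gap: 0.06
grip_force: 0.0
```

>>> servo_tool --deltas '[0,0,0,0,0,0,0,0,0,0,0,0,0,0,0,0,0,0,0,0,0,0,0,0,0,0,0,0,0,0,0,0,0,0,0,0,0,0,0,0]' --hand 0.01 --newtons 60

```text
time_s: 4.4
position: [0.6306, -0.165, 0.0411]
ee_rot: [179.9, 0.0, 78.5]
ft_force: [0.8, -0.8, 5.3]
finger_gap: 0.0173
grip_force: 61.0
```

>>> servo_tool --deltas '[-0.003,0,0,0.03,-0.007,-0.001,0,0.07,-0.011,-0.001,0,0.11,-0.015,-0.002,0,0.15,-0.019,-0.002,0,0.19,-0.023,-0.003,0,0.23,-0.027,-0.003,0,0.27,-0.031,-0.004,0,0.31,-0.035,-0.004,0,0.35,-0.038,-0.004,0,0.381,-0.038,-0.004,0,0.381,-0.038,-0.004,0,0.381]'

```text
time_s: 5.6
position: [0.5934, -0.1686, 0.0411]
ee_rot: [179.8, 0.1, 100.3]
ft_force: [4.6, 1.7, 4.7]
finger_gap: 0.0173
grip_force: 61.1
```

```bash
cat > w.py <<'E'
from h import *
from scipy.spatial.transform import Rotation as Ro
def wrist(f):
    s=state();c=grab("wrist",f)
    T=np.eye(4);T[:3,:3]=Ro.from_euler("xyz",s["ee_rot"],degrees=True).as_matrix();T[:3,3]=s["position"]
    c["T"]=T@np.array(c["hand_eye"]);return s,c
E
python3 - <<'E'
from w import *
s,c=wrist("w2.png");print(s["position"],s["ee_rot"],s["ft_force"],s["moment"])
E
```

```text
[ 0.59341327 -0.16864914  0.04113985] [1.79828771e+02 6.03330459e-02 1.00295600e+02] [4.58427016 1.65879027 4.67819171] [ 0.35014087 -0.58678858  0.07429156]
```

View pics/w2.png

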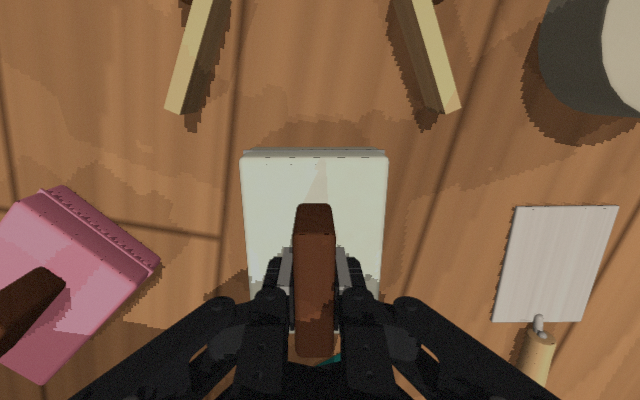

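The mould is gripped squarely (centre column about 314). The flare tips at (176,112) and (450,108) straddle it evenly.

```bash
python3 - <<'E'
from w import *
s,c=wrist("w3.png")
R=lambda p,z:ray(c,p,z)[:2]*1000
th=np.radians(100.35);ex=np.array([np.cos(th),np.sin(th)]);ey=np.array([-ex[1],ex[0]]);O=np.array([567.5,-31.6])
S=lambda p:np.round([(p-O)@ex,(p-O)@ey],1)
print("tcp",S(s["position"][:2]*1000))
for p,z in(((166,109),.026),((184,114),.026),((440,114),.026),((461,109),.026),((243,157),.034),((388,157),.034)):print(p,S(R(p,z)))
E
```

```text
tcp [-139.5   -0.8]
(166, 109) [-61.4  72.2]
(184, 114) [-63.8  63.7]
(440, 114) [-64.1 -63.1]
(461, 109) [-61.7 -73.1]
(243, 157) [-83.8  34.4]
(388, 157) [-83.9 -36.9]
```

>>> servo_tool --deltas '[-0.002,0.006,0,0.001,-0.003,0.014,0,0.001,-0.0045,0.022,0,0.001,-0.006,0.03,0,0.001,-0.0075,0.038,0,0.001,-0.009,0.046,0,0.001,-0.0105,0.054,0,0.001,-0.012,0.062,0,0.001,-0.0135,0.07,0,0.001,-0.015,0.078,0,0.001,-0.0165,0.0855,0,0.001,-0.017,0.0885,0,0.001]'

```text
time_s: 6.9
position: [0.5756, -0.0818, 0.0411]
ee_rot: [179.9, 0.2, 100.4]
ft_force: [0.8, -7.1, 4.8]
finger_gap: 0.0171
grip_force: 61.0
```

```bash
cat >> w.py <<'E'
th=np.radians(100.35);ex=np.array([np.cos(th),np.sin(th)]);ey=np.array([-ex[1],ex[0]]);O=np.array([567.5,-31.6])
S=lambda p:np.round([(np.array(p[:2])-O)@ex,(np.array(p[:2])-O)@ey],1)
def rep():
    s=state();f=s["ft_force"];print(s["time_s"],"stall",S(s["position"]*1000),"z",s["position"][2],s["ee_rot"],"Fx %.1f Fy %.1f Fz %.1f"%(f[:2]@ex,f[:2]@ey,f[2]),s["moment"].round(2))
E
python3 -c "from w import *;rep()"
```

```text
6.9 stall [-50.8   1. ] z 0.0411034116756861 [179.94432112   0.1944496  100.38315072] Fx -7.1 Fy 0.5 Fz 4.8 [-0.88  0.    0.04]
```

>>> servo_tool --deltas '[0,0.005,0,0,-0.001,0.01,0,0,-0.002,0.015,0,0,-0.003,0.02,0,0,-0.004,0.025,0,0,-0.005,0.03,0,0,-0.006,0.035,0,0,-0.007,0.04,0,0]'

```text
time_s: 7.7
position: [0.5695, -0.0434, 0.0413]
ee_rot: [179.9, 0.3, 100.4]
ft_force: [2.6, -10.3, 5.0]
finger_gap: 0.0169
grip_force: 61.0
```

```bash
python3 - <<'E'
from w import *
rep();c=grab("top","t2.png");cv2.imwrite("pics/t2c.png",cv2.resize(c["pixels"][160:265,215:425,::-1],None,fx=3.8,fy=3.8,interpolation=cv2.INTER_CUBIC))
E
```

```text
7.7 stall [-11.9   0.1] z 0.04127773035963699 [179.87344611   0.30511994 100.35891655] Fx -10.6 Fy -0.7 Fz 5.0 [-1.36 -0.13  0.1 ]
```

View pics/t2c.png

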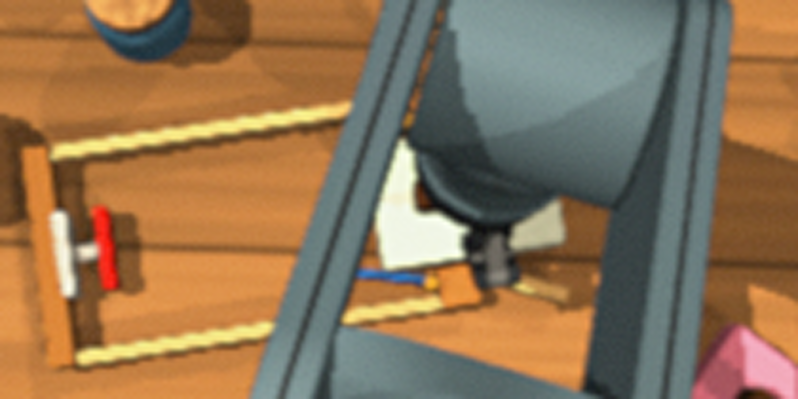

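The arm hides part of the view, but the right leaf at (395,275) is swung wide and the mould is in the doorway. The red pad is at (105,248), face about x = 200 mm in the stall, so contact should come with the mould centre near 145 mm. I'll carry on.

>>> servo_tool --deltas '[-0.0011,0.006,0,0,-0.0022,0.012,0,0,-0.0033,0.018,0,0,-0.0044,0.024,0,0,-0.0055,0.03,0,0,-0.0066,0.036,0,0,-0.0077,0.042,0,0,-0.0088,0.048,0,0,-0.0099,0.054,0,0,-0.011,0.06,0,0,-0.0121,0.066,0,0,-0.0128,0.07,0,0]'

```text
time_s: 8.95
position: [0.5562, 0.0277, 0.0411]
ee_rot: [179.9, 0.2, 100.4]
ft_force: [2.4, -9.0, 5.4]
finger_gap: 0.0172
grip_force: 61.2
```

```bash
python3 -c "from w import *;rep()"
```

```text
8.95 stall [60.4  0.5] z 0.04112568531669002 [179.92348969   0.22300175 100.3816565 ] Fx -9.3 Fy -0.8 Fz 5.4 [-1.16  0.01  0.04]
```

>>> servo_tool --deltas '[-0.0011,0.006,0,0,-0.0022,0.012,0,0,-0.0033,0.018,0,0,-0.0044,0.024,0,0,-0.0055,0.03,0,0,-0.0066,0.036,0,0,-0.0077,0.042,0,0,-0.0088,0.048,0,0,-0.0097,0.053,0,0,-0.0104,0.057,0,0,-0.0108,0.059,0,0]'

```text
time_s: 10.05
position: [0.5453, 0.087, 0.0411]
ee_rot: [179.9, 0.2, 100.4]
ft_force: [2.1, -7.3, 7.5]
finger_gap: 0.0175
grip_force: 61.4
```

>>> servo_tool --deltas '[-0.0003,0.0015,0,0,-0.0006,0.003,0,0,-0.0008,0.0045,0,0,-0.0011,0.006,0,0,-0.0014,0.0075,0,0]'

```text
time_s: 10.55
position: [0.544, 0.0942, 0.0411]
ee_rot: [179.9, 0.2, 100.4]
ft_force: [1.6, -8.3, 6.8]
finger_gap: 0.0175
grip_force: 61.4
```

```bash
python3 -c "from w import *;rep()"
```

```text
10.55 stall [127.9   0.5] z 0.0410911747025307 [179.93623245   0.19471595 100.36651994] Fx -8.4 Fy -0.1 Fz 6.8 [-0.97 -0.    0.08]
```

>>> servo_tool --deltas '[-0.0002,0.001,0,0,-0.0004,0.002,0,0,-0.0006,0.003,0,0,-0.0007,0.004,0,0,-0.0009,0.005,0,0,-0.0011,0.006,0,0,-0.0013,0.007,0,0,-0.0015,0.008,0,0,-0.0016,0.009,0,0,-0.0018,0.01,0,0,-0.0018,0.01,0,0]'

```text
time_s: 11.65
position: [0.5421, 0.1043, 0.0411]
ee_rot: [179.9, 0.2, 100.4]
ft_force: [1.0, -7.2, 6.8]
finger_gap: 0.0172
grip_force: 61.4
```

```bash
python3 - <<'E'
from w import *
rep()
c=read_camera("top");im=c["pixels"];hsv=cv2.cvtColor(im,cv2.COLOR_RGB2HSV)
cv2.imwrite("pics/t3.png",cv2.resize(im[160:265,215:425,::-1],None,fx=3.8,fy=3.8,interpolation=cv2.INTER_CUBIC))
E
```

```text
11.65 stall [138.2   0.5] z 0.04109953710805891 [179.93726435   0.18560025 100.37186379] Fx -7.3 Fy 0.3 Fz 6.8 [-0.9  -0.04  0.  ]
```

View pics/t3.png

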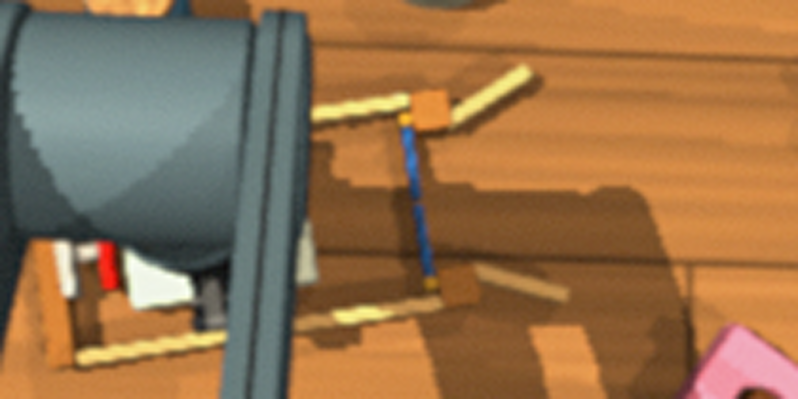

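Both leaves are shut behind the mould, the line (408,120) to (430,280). A gap of roughly 5 mm remains to the red pad (mould edge at 128, pad edge at 118). I'll creep from here.

>>> servo_tool --deltas '[-0.0001,0.0005,0,0,-0.0002,0.001,0,0,-0.0003,0.0015,0,0,-0.0003,0.0015,0,0]'

```text
time_s: 12.1
position: [0.5419, 0.1057, 0.0411]
ee_rot: [179.9, 0.2, 100.4]
ft_force: [2.9, -8.2, 7.6]
finger_gap: 0.0171
grip_force: 61.4
```

>>> servo_tool --deltas '[-0.0001,0.0004,0,0,-0.0002,0.0008,0,0,-0.0002,0.0008,0,0]'

```text
time_s: 12.4
position: [0.5417, 0.1065, 0.0411]
ee_rot: [179.9, 0.2, 100.4]
ft_force: [2.4, -7.9, 6.7]
finger_gap: 0.0173
grip_force: 61.4
```

>>> servo_tool --deltas '[-0.0001,0.0004,0,0,-0.0001,0.0008,0,0,-0.0001,0.0008,0,0]'

```text
time_s: 12.7
position: [0.5415, 0.1073, 0.0411]
ee_rot: [179.9, 0.2, 100.4]
ft_force: [1.1, -6.8, 8.2]
finger_gap: 0.0172
grip_force: 61.4
```

>>> servo_tool --deltas '[-0.0001,0.0004,0,0,-0.0001,0.0008,0,0,-0.0001,0.0008,0,0]'

```text
time_s: 13.0
position: [0.5414, 0.108, 0.041]
ee_rot: [179.9, 0.2, 100.4]
ft_force: [1.5, -8.7, 7.6]
finger_gap: 0.0172
grip_force: 61.4
```

>>> servo_tool --deltas '[-0.0001,0.0004,0,0,-0.0001,0.0008,0,0,-0.0001,0.0008,0,0]'

```text
time_s: 13.3
position: [0.5413, 0.1088, 0.0411]
ee_rot: [179.9, 0.2, 100.4]
ft_force: [0.6, -7.8, 7.0]
finger_gap: 0.0171
grip_force: 61.4
```

>>> servo_tool --deltas '[-0.0001,0.0004,0,0,-0.0001,0.0008,0,0,-0.0001,0.0008,0,0]'

```text
time_s: 13.6
position: [0.5412, 0.1096, 0.0411]
ee_rot: [179.9, 0.2, 100.4]
ft_force: [0.6, -7.8, 7.0]
finger_gap: 0.0171
grip_force: 61.4
```

>>> servo_tool --deltas '[-0.0001,0.0004,0,0,-0.0001,0.0008,0,0,-0.0001,0.0008,0,0]'

```text
time_s: 13.9
position: [0.5411, 0.1104, 0.0411]
ee_rot: [180.0, 0.2, 100.4]
ft_force: [1.1, -8.8, 7.9]
finger_gap: 0.0172
grip_force: 61.4
```

>>> servo_tool --deltas '[-0.0001,0.0003,0,0,-0.0001,0.0006,0,0,-0.0001,0.0006,0,0]'

```text
time_s: 14.2
position: [0.541, 0.111, 0.0411]
ee_rot: [180.0, 0.2, 100.4]
ft_force: [0.6, -7.8, 7.8]
finger_gap: 0.0176
grip_force: 61.3
```

>>> servo_tool --deltas '[-0.0001,0.0003,0,0,-0.0001,0.0006,0,0,-0.0001,0.0006,0,0]'

```text
time_s: 14.5
position: [0.5409, 0.1116, 0.0411]
ee_rot: [180.0, 0.2, 100.4]
ft_force: [1.4, -8.0, 7.2]
finger_gap: 0.0172
grip_force: 61.3
```

>>> servo_tool --deltas '[-0.0001,0.0003,0,0,-0.0001,0.0006,0,0,-0.0001,0.0006,0,0]'

```text
time_s: 14.8
position: [0.5408, 0.1119, 0.0411]
ee_rot: [180.0, 0.2, 100.4]
ft_force: [1.3, -9.2, 8.3]
finger_gap: 0.017
grip_force: 61.4
```

>>> servo_tool --deltas '[0,0.0003,0,0,0,0.0003,0,0]'

```text
time_s: 15.0
position: [0.5408, 0.112, 0.0411]
ee_rot: [180.0, 0.2, 100.4]
ft_force: [1.4, -9.8, 8.4]
finger_gap: 0.0173
grip_force: 61.5
```

>>> servo_tool --deltas '[0,0.0003,0,0,0,0.0003,0,0]'

```text
time_s: 15.2
position: [0.5408, 0.1121, 0.0411]
ee_rot: [180.0, 0.3, 100.4]
ft_force: [1.5, -11.0, 7.2]
finger_gap: 0.0173
grip_force: 61.5
```

>>> servo_tool --deltas '[0,0.0003,0,0,0,0.0003,0,0]'

```text
time_s: 15.4
position: [0.5407, 0.1122, 0.0411]
ee_rot: [180.0, 0.3, 100.4]
ft_force: [1.2, -11.4, 8.1]
finger_gap: 0.0173
grip_force: 61.6
```

>>> servo_tool --deltas '[0,0.0004,0,0,0,0.0004,0,0]'

```text
time_s: 15.6
position: [0.5408, 0.1124, 0.0412]
ee_rot: [180.0, 0.3, 100.4]
ft_force: [-0.3, -12.5, 8.3]
finger_gap: 0.0174
grip_force: 61.6
```

>>> servo_tool --deltas '[0,0.0005,0,0,0,0.0005,0,0,0,0.0005,0,0]'

```text
time_s: 15.9
position: [0.5408, 0.1126, 0.0412]
ee_rot: [180.0, 0.3, 100.4]
ft_force: [0.1, -13.2, 9.2]
finger_gap: 0.0171
grip_force: 61.6
```

>>> servo_tool --deltas '[0,0.0006,0,0,0,0.0006,0,0,0,0.0006,0,0,0,0.0006,0,0,0,0.0006,0,0]'

```text
time_s: 16.4
position: [0.5408, 0.1128, 0.0413]
ee_rot: [180.0, 0.3, 100.4]
ft_force: [0.8, -16.1, 9.3]
finger_gap: 0.0175
grip_force: 61.7
```

>>> servo_tool --deltas '[0,0,0,0,0,0,0,0,0,-0.0006,0,0,0,-0.0012,0,0,0,-0.0012,0,0]'

```text
time_s: 16.9
position: [0.5408, 0.1126, 0.0411]
ee_rot: [180.0, 0.3, 100.4]
ft_force: [1.7, -11.7, 9.2]
finger_gap: 0.0174
grip_force: 61.6
```

>>> servo_tool --deltas '[0,0,0,0,0,0,0,0,0,0,0,0,0,0,0,0,0,0,0,0,0,0,0,0,0,0,0,0,0,0,0,0]' --hand 0.05

```text
time_s: 17.7
position: [0.5398, 0.1157, 0.0403]
ee_rot: [180.0, -0.0, 100.4]
ft_force: [0.0, 0.3, -1.0]
finger_gap: 0.0499
grip_force: 0.0
```

>>> servo_tool --deltas '[0,0,0.005,0,0,0,0.015,0,0,0,0.03,0,0,0,0.05,0,0,0,0.08,0,0,0,0.11,0,0,0,0.14,0,0,0,0.16,0,0,0,0.18,0,0,0,0.18,0,0,0,0.18,0]'

```text
time_s: 18.8
position: [0.5399, 0.1156, 0.2208]
ee_rot: [179.9, 0.0, 100.4]
ft_force: [0.1, -0.3, 0.9]
finger_gap: 0.05
grip_force: 0.0
```

```bash
python3 - <<'E'
from w import *
rep();s,c=wrist("w4.png")
E
```

```text
18.8 stall [149.8   0.7] z 0.22084742784229996 [1.79926250e+02 1.53525742e-02 1.00369781e+02] Fx -0.3 Fy -0.0 Fz 0.9 [-0.   -0.01 -0.07]
```

View pics/w4.png

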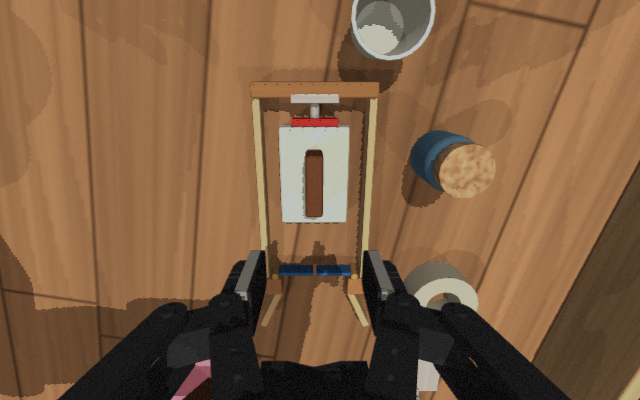

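The wrist view shows the mould square in the stall at (315,173). Its end is against the red pad (315,122), both blue leaves are shut at row 270, and the jar, cup and ring stand clear. At the press the measured force was 8 N above the sliding friction, and the pad gave about 0.9 mm, so the two agree.

```bash
python3 -c "from workcell import *;print(close_job())"
```

```text
the job is handed in; nothing more can be done
None
```

The mould is in its stall, flat and square against the sprung stop after a press of about 8 N, with both gate leaves shut and the arm clear; I handed the job in at about 19 s, and no verdict came back.

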